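# Set a sherd on the stand and hold the lamp shutter half open

### The arm

A 6-joint arm with a two-finger parallel gripper is mounted at the origin on a cart in front of the work surface, level with it; the furniture and walls round the work are solid. World frame = base frame: x ahead of the robot, y to its left, z up, the work surface at z = 0. Lengths are in m, angles in rad, forces in N, time in s.
With the tool pointing down it reaches from about 0.325 to 0.9 m from the base axis. Payload 6.1 kg.
Tool frame: the origin (TCP) lies midway between the tips of the shut fingers; the grasp point (between the pads) lies 19 mm behind it; x points along the fingers, y is the direction in which the jaws open and shut, and the axes are right-handed (so a half turn about x gives the same grasp; the last joint's range is limited). The gripper opens to 85 mm and grips with 20 to 120 N. Pads are 22 mm wide; open, the fingers measure 114 mm over their backs; the gripper's body (76 mm by 85 mm) begins 54 mm behind the grasp point. The pads swing forward as they close: fully open they stand 13 mm farther back than shut.
Start: joints at [-1.3, 0.22, 1.526, -0, 1.395, -0.126], TCP at [0.242, -0.576, 0.231] pointing down, gripper open.
Joint ranges: [-2.98, 2.98], [-0.91, 2.08], [0.09, 2.57], [-1.24, 4.39], [0.2, 2.65], [-2.68, 2.68]. Speed limits (rad/s): [2.57, 2.57, 3.01, 3.14, 3.14, 3.14].

### API

Orientations are given as [roll, pitch, yaw] about the fixed x, y, z axes, in that order (R = Rz(yaw) Ry(pitch) Rx(roll)).
In Python, from plant import movep, move_l, set_joints, gripper_to, hold, inverse_kinematics, observe, get_image, get_calibration, Unreachable, job_done gives the robot as it stands. Calls block until the motion is done:
- movep(position, orientation): joint-space move of the TCP to a pose.
- move_l(position, feed=0.15, rotation=None, max_force=None): straight line of the TCP; rotation=None keeps the orientation; feed is the mean speed in m/s. With max_force (N) it stops when the force on the tool has changed by that much, and returns True; else False.
- set_joints(angles): joint-space move.
- gripper_to(opening, f_grip=None): finger opening in m; f_grip is the grip in N (None keeps the last); returns when the fingers have stopped.
- hold(seconds).
- inverse_kinematics(position, orientation): joint angles nearest the present ones, or None.
- observe(): the state.
- get_image(name): name is "scene" or "top" or "wrist"; returns (picture, depth): 400x640x3 uint8, red, green, blue; 400x640 float32, m along the optical axis (not along the pixel's ray), 0 where there is no reading.
- get_calibration(name): a dict with "intrinsics" (3x3 intrinsics, pixels), "dist_coeffs" ([k1, k2, p1, p2, k3] as OpenCV has them; the pictures are not rectified), "world_from_camera" (4x4, takes a point from camera to world coordinates). Camera axes: x right, y down, z forward; pixel columns grow to the right and rows downward; lengths in m; the calibration is good to about 2 mm. A picture is of the moment at which its call begins: read the wrist's pose just before it. get_calibration takes no time and is no camera call; for the wrist camera it gives the pose at the moment of the call.
A pose or a line that the arm cannot do raises Unreachable and nothing moves.
- job_done(): hands the job in, once; it reports no verdict.
The state is a dict: "time_s": time; "q": joint angles; "joint_velocities": joint speeds; "joint_torque": joint torques, N m; "eef_pos": TCP position; "tcp_rot": TCP orientation; "ft_force": force on the tool from outside, world axes, zero at the start; "torque": the same for the moment, N m; "opening": finger opening in m.
Only numpy, scipy, OpenCV 4.12 (cv2) and the standard library are available. Lean on these libraries where they do the work, as an engineer would, in place of code of your own. Each camera call takes 0.05 s, during which the arm holds its last target.

### The job

Set up a raking-light photograph: lay the smaller of the two sherds that lie singly on the bench (apart from the heap of finds at the far right) flat and centred on top of the narrow stand in front of the lamp and let go of it, while the shutter is still shut. Then slide the lamp's spring-loaded shutter by its upright tab to half of its travel and keep holding it there: the spring shuts it if released, so the program finishes while still holding the shutter half open. Leave the larger sherd and the foam block where they are.

Things in the scene. Friction and masses are not known exactly. Their poses are not given: they have to be found in the camera images.
- small_sherd_center (a point): Centre (half-way up) of the smaller of the two sherds lying singly on the bench, one to the left of the lamp and one to the right beyond the turntable (which is which varies), an irregular flat piece of fired clay about 49 x 42 x 10 mm (own x, y, z; pinch it across its y), 20 to 40 g. It lies flat on the bench, z up, its underside 5 mm below this point.
- large_sherd: The larger of these two sherds, 63 x 73 x 21 mm, a bystander; origin at the centre of its underside.
- foam: Light grey foam block, 45 x 70 x 31 mm, a bystander; origin at the centre of its underside.
- stand_top (a point): Centre of the top face of the specimen stand: a fixed round steel foot 68 mm across and a thin column carrying a cork pad 32 mm across, whose level top is 60 mm above the bench. The sherd overhangs the pad all round.
- lamp: Fixed grey lamp box, 190 mm wide (own y), 108 mm deep over the rails (own x), 95 mm high; origin at the centre of its underside. Own -x is the front: a window there 60 mm wide and 50 mm high is covered by the shutter. Own +y is the direction in which the shutter opens (to the left as seen from the stand). Three black lines on the top front edge, at own y = 0, 30 (the longest) and 60 mm, mark where the tab's middle stands when shut, half open and fully open.
- shutter_tab (a point): Centre of the shutter's upright tab, a black block 24 mm (lamp x) by 16 mm (lamp y) by 42 mm high, reaching from 98 to 140 mm above the bench just over the lamp's top front edge. It slides along lamp y with the shutter; its axes are the lamp's. It can be pinched from above across lamp y, or pushed. The lamp's flat top is 95 mm above the bench.
- half_mark (a point): Fixed point where the tab's centre is when the shutter is exactly half open: 30 mm from the shut position along lamp +y.
- shutter (a joint): Shutter opening in m: 0 shut, 0.060 fully open, 0.030 half. A spring pulls it shut with 3.6 N at 0, rising 1.8 N per 10 mm: 9 N at half, 14.4 N fully open.
There are look-alikes about, which are no part of the job. Leave any green or orange look-alike of the part that bears small_sherd_center alone.

How it is judged:
By the outcome, as a careful person would: the job done as asked, in the order asked, and still so for the second after the job is handed in, while the arm keeps its last pose, push and grip.
It also fails if it takes over 48 s, if anything falls off the work surface, if the arm or the gripper's body presses on something with over 40 N, if the wrist force passes 120 N, or if a joint passes its speed limit or range.

## Working session

There is one attempt and no reset: what is moved stays moved. The work goes in short steps, each a Python script; the robot and the scene stay as the last script left them, time stands still between calls to the robot, and variables do not carry over. Pictures are saved under pics/ and viewed, and the job is handed in when it is done.

```bash
ls; mkdir -p pics
python3 - <<'E'
from plant import *
import cv2,numpy as np
print(observe())
for n in ["scene","top"]:
    p,d=get_image(n); cv2.imwrite(f"pics/{n}0.png",p[:,:,::-1]); np.save(f"pics/{n}0.npy",d)
    np.save(f"pics/{n}0rgb.npy",p)
    c=get_calibration(n); print(n,c)
E
```

```text
pics
{'time_s': 0.0, 'q': array([-1.30013470e+00,  2.21251040e-01,  1.52766178e+00,  2.09676871e-05,
        1.39472395e+00, -1.26096519e-01]), 'joint_velocities': array([ 0.00089223, -0.00036559, -0.0004222 ,  0.00220926, -0.00033194,
       -0.0011243 ]), 'joint_torque': array([-1.00457633e-03, -4.96906793e+01, -3.89397776e+01, -1.06757070e-04,
        1.11277885e-02,  3.65762605e-05]), 'eef_pos': array([ 0.24135195, -0.57582754,  0.23015702]), 'tcp_rot': array([-1.7069878 ,  1.56875211,  1.8313593 ]), 'ft_force': array([-0.28872276, -0.04932624, -0.70048268]), 'torque': array([ 0.0390029 ,  0.0178382 , -0.02497953]), 'opening': 0.08535166424419117}
scene {'intrinsics': array([[445.54597386,   0.        , 314.31889228],
       [  0.        , 445.54597386, 196.17214684],
       [  0.        ,   0.        ,   1.        ]]), 'dist_coeffs': array([-0.00295618,  0.        ,  0.        ,  0.        ,  0.        ]), 'world_from_camera': array([[-0.75634069, -0.4084221 ,  0.51101874, -0.18637492],
       [-0.65412675,  0.46239681, -0.59858783,  0.8888216 ],
       [ 0.00818306, -0.78700736, -0.61688934,  0.99326672],
       [ 0.        ,  0.        ,  0.        ,  1.        ]])}
top {'intrinsics': array([[426.09658745,   0.        , 320.49277838],
       [  0.        , 426.09658745, 195.66394718],
       [  0.        ,   0.        ,   1.        ]]), 'dist_coeffs': array([0.00428101, 0.        , 0.        , 0.        , 0.        ]), 'world_from_camera': array([[ 0.00176398, -0.99240383,  0.12301027,  0.41472902],
       [-0.99979542, -0.00422882, -0.01977951,  0.05054595],
       [ 0.02014945, -0.12295021, -0.99220827,  1.23344792],
       [ 0.        ,  0.        ,  0.        ,  1.        ]])}
```

View pics/scene0.png

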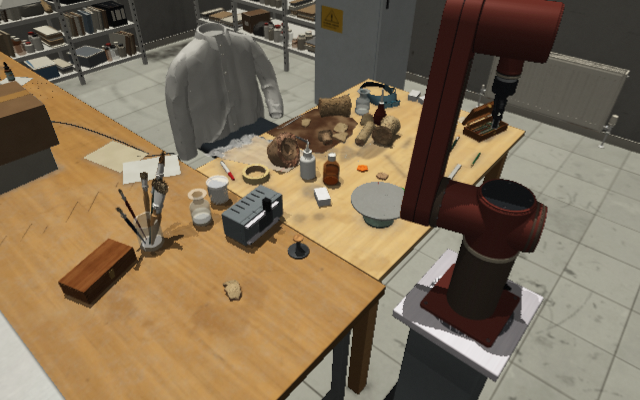

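View pics/top0.png

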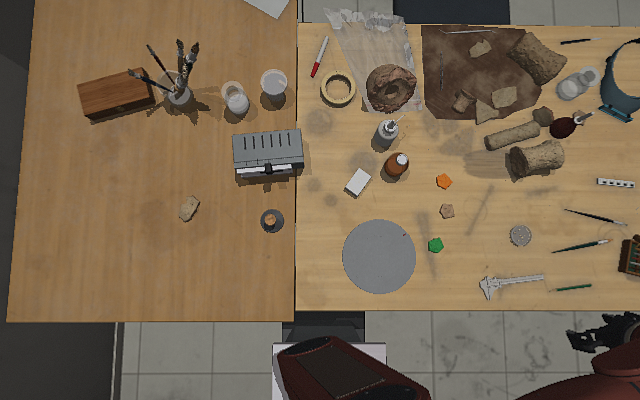

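The top view shows these candidates for the small sherd:
- tan piece at (189,208), left of the lamp
- brown-pink piece at (447,211), right beyond the turntable
- orange look-alike at (444,181)
- green look-alike at (435,245)
- heap pieces around (490,100)

The small sherd looks like the one at (447,211). I'll check it in a close crop and measure.

```bash
cat > h.py <<'E'
import numpy as np,cv2
from plant import *
def ray(c,uv):
    uv=np.atleast_2d(np.array(uv,float))
    n=cv2.undistortPoints(uv[:,None,:],c["intrinsics"],c["dist_coeffs"])[:,0]
    T=c["world_from_camera"]; d=np.c_[n,np.ones(len(n))]@T[:3,:3].T
    return T[:3,3],d
def onplane(c,uv,z):
    o,d=ray(c,uv); return o+d*((z-o[2])/d[:,2])[:,None]
def cloud(c,depth,u0,u1,v0,v1):
    V,U=np.mgrid[v0:v1,u0:u1]; o,d=ray(c,np.c_[U.ravel(),V.ravel()])
    z=depth[v0:v1,u0:u1].ravel(); return (o+d*z[:,None]).reshape(v1-v0,u1-u0,3)
def tri(c1,p1,c2,p2):
    o1,d1=ray(c1,p1);o2,d2=ray(c2,p2);A=np.c_[d1[0],-d2[0]]
    s=np.linalg.lstsq(A,o2-o1,rcond=None)[0]
    a=o1+s[0]*d1[0];b=o2+s[1]*d2[0];return (a+b)/2,np.linalg.norm(a-b)
E
python3 - <<'E'
from h import *
p=np.load("pics/top0rgb.npy");d=np.load("pics/top0.npy");c=get_calibration("top")
def crop(u0,u1,v0,v1,s):return cv2.resize(p[v0:v1,u0:u1,::-1],None,fx=s,fy=s,interpolation=cv2.INTER_NEAREST)
a=crop(420,470,165,265,4);b=crop(160,210,165,265,4);e=crop(225,310,120,240,4)[:400]
cv2.imwrite("pics/c1.png",np.hstack([a,b,e]))
for n,(u,v) in dict(R=(447,211),L=(189,208),or_=(444,181),gr=(435,245),stand=(271,220),foam=(358,182),lampc=(268,160),tab=(268,168)).items():
    print(n,cloud(c,d,u,u+1,v,v+1)[0,0].round(4), onplane(c,(u,v),0.01)[0].round(4))
E
```

```text
R [ 0.5235 -0.3417  0.0063] [ 0.5232 -0.3405  0.01  ]
L [0.5282 0.3999 0.0203] [0.5292 0.4028 0.01  ]
or_ [ 0.611  -0.3346  0.0105] [ 0.6111 -0.3348  0.01  ]
gr [ 0.4252 -0.302   0.0118] [ 0.4253 -0.3025  0.01  ]
stand [0.4922 0.1632 0.0598] [0.4955 0.1679 0.01  ]
foam [ 0.6041 -0.0809  0.0284] [ 0.6069 -0.083   0.01  ]
lampc [0.6529 0.1706 0.0943] [0.6706 0.1795 0.01  ]
tab [0.6218 0.1652 0.1419] [0.6469 0.1791 0.01  ]
```

View pics/c1.png

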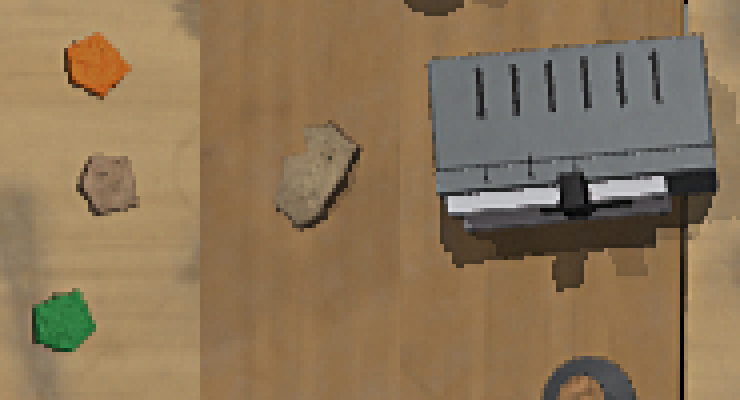

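The crop confirms it. The piece at (447,211) is about 15 px wide, natural brown and 10 mm high or less. The one at (189,208) is larger and about 20 mm high, so I'll pick the right-hand one. Next is a wrist look from above it.

Run:
```python
from h import *
y0=3.54-2*np.pi
for y in (y0,y0+np.pi): print(y,inverse_kinematics([0.5,-0.335,0.25],[0,np.pi/2,y]))
movep([0.5,-0.335,0.25],[0,np.pi/2,y0]); hold(.3)
c=get_calibration("wrist");p,d=get_image("wrist");s=observe();print(s["time_s"],s["q"],s["eef_pos"])
print(c)
cv2.imwrite("pics/w1.png",p[:,:,::-1]);np.save("pics/w1.npy",d)
import pickle;pickle.dump((c,p,d),open("pics/w1.pkl","wb"))
```

```text
-2.743185307179586 [-7.21277901e-01  1.53784541e-01  1.56754320e+00 -4.44089210e-16
  1.42026491e+00  4.51111080e-01]
0.3984073464102069 None
1.7833 [-7.22480415e-01  1.53937084e-01  1.56749476e+00 -4.38145427e-05
  1.42026263e+00  4.51019253e-01] [ 0.49959781 -0.33562119  0.24993483]
{'intrinsics': array([[348.29074582,   0.        , 317.46986316],
       [  0.        , 348.29074582, 202.80885794],
       [  0.        ,   0.        ,   1.        ]]), 'dist_coeffs': array([0.01208516, 0.        , 0.        , 0.        , 0.        ]), 'world_from_camera': array([[ 3.86891918e-01, -8.84836591e-01, -2.59574365e-01,
         5.64595454e-01],
       [-9.22124984e-01, -3.71367791e-01, -1.08496438e-01,
        -3.08566269e-01],
       [-3.95940479e-04,  2.81336402e-01, -9.59609125e-01,
         3.92153842e-01],
       [ 0.00000000e+00,  0.00000000e+00,  0.00000000e+00,
         1.00000000e+00]])}
```

View pics/w1.png

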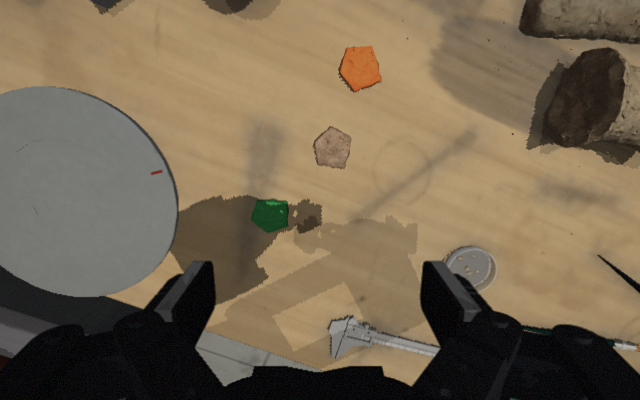

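The wrist view shows the sherd at (332,148), the orange piece at (360,67) and the green one at (270,215). Now I'll segment the sherd and find its axes.

Run:
```python
from h import *
import pickle
c,p,d=pickle.load(open("pics/w1.pkl","rb"))
hsv=cv2.cvtColor(p,cv2.COLOR_RGB2HSV)
print(hsv[140:156:4,325:340:4].reshape(-1,3).mean(0),hsv[170:180,325:340].reshape(-1,3).mean(0))
u0,v0=290,110;sub=hsv[v0:190,u0:375]
m=(sub[...,1]<90).astype(np.uint8)*255
m=cv2.morphologyEx(m,cv2.MORPH_CLOSE,np.ones((3,3)));m=cv2.morphologyEx(m,cv2.MORPH_OPEN,np.ones((3,3)))
cs,_=cv2.findContours(m,0,cv2.CHAIN_APPROX_NONE);k=max(cs,key=cv2.contourArea)
print(cv2.contourArea(k),cv2.boundingRect(k))
vis=cv2.resize(p[v0:190,u0:375,::-1].copy(),None,fx=6,fy=6,interpolation=0);cv2.polylines(vis,[k*6+3],True,(0,0,255),1);cv2.imwrite("pics/w1c.png",vis)
P=onplane(c,k[:,0]+[u0,v0],0.009)[:,:2]
for a in range(0,180,5):
    t=np.radians(a);x=P@[np.cos(t),np.sin(t)];y=P@[-np.sin(t),np.cos(t)]
    cx,cy=(x.max()+x.min())/2,(y.max()+y.min())/2
    print(a,(np.ptp(x)*1000).round(1),(np.ptp(y)*1000).round(1),np.round([cx*np.cos(t)-cy*np.sin(t),cx*np.sin(t)+cy*np.cos(t)],4))
M=cv2.moments((P*10000).astype(np.float32)[:,None]);print("centroid",M['m10']/M['m00']/1e4,M['m01']/M['m00']/1e4)
ap=cv2.approxPolyDP(k,2,True)[:,0]+[u0,v0];print(onplane(c,ap,0.009)[:,:2].round(4))
```

```text
[ 15.0625  92.25   144.125 ] [ 17.95333333  97.50666667 176.06      ]
495.5 (26, 28, 33, 28)
0 31.1 37.5 [ 0.5202 -0.342 ]
5 29.2 36.8 [ 0.52   -0.3422]
10 27.9 36.7 [ 0.5195 -0.3429]
15 28.6 36.3 [ 0.52   -0.3434]
20 29.3 35.6 [ 0.5207 -0.3438]
25 30.3 35.0 [ 0.5214 -0.344 ]
30 31.5 35.3 [ 0.5219 -0.3438]
35 32.5 36.0 [ 0.5223 -0.3433]
40 33.3 36.3 [ 0.5225 -0.3428]
45 34.8 36.6 [ 0.5222 -0.3426]
50 36.0 36.8 [ 0.5218 -0.3423]
55 37.0 37.0 [ 0.5216 -0.3422]
60 37.7 36.9 [ 0.5213 -0.3422]
65 38.1 36.6 [ 0.5211 -0.3422]
70 38.4 36.1 [ 0.5209 -0.3422]
75 38.6 35.2 [ 0.5207 -0.3421]
80 38.5 34.1 [ 0.5206 -0.342 ]
85 38.2 32.7 [ 0.5204 -0.342 ]
90 37.5 31.1 [ 0.5202 -0.342 ]
95 36.8 29.2 [ 0.52   -0.3422]
100 36.7 27.9 [ 0.5195 -0.3429]
105 36.3 28.6 [ 0.52   -0.3434]
110 35.6 29.3 [ 0.5207 -0.3438]
115 35.0 30.3 [ 0.5214 -0.344 ]
120 35.3 31.5 [ 0.5219 -0.3438]
125 36.0 32.5 [ 0.5223 -0.3433]
130 36.3 33.3 [ 0.5225 -0.3428]
135 36.6 34.8 [ 0.5222 -0.3426]
140 36.8 36.0 [ 0.5218 -0.3423]
145 37.0 37.0 [ 0.5216 -0.3422]
150 36.9 37.7 [ 0.5213 -0.3422]
155 36.6 38.1 [ 0.5211 -0.3422]
160 36.1 38.4 [ 0.5209 -0.3422]
165 35.2 38.6 [ 0.5207 -0.3421]
170 34.1 38.5 [ 0.5206 -0.342 ]
175 32.7 38.2 [ 0.5204 -0.342 ]
centroid 0.518971807068409 -0.3430944980509682
[[ 0.525  -0.3233]
 [ 0.5046 -0.3342]
 [ 0.5091 -0.3419]
 [ 0.5058 -0.3457]
 [ 0.5158 -0.3608]
 [ 0.5286 -0.3599]
 [ 0.5357 -0.3543]
 [ 0.5332 -0.3482]
 [ 0.5219 -0.3496]
 [ 0.5178 -0.3454]
 [ 0.531  -0.329 ]]
```

View pics/w1c.png

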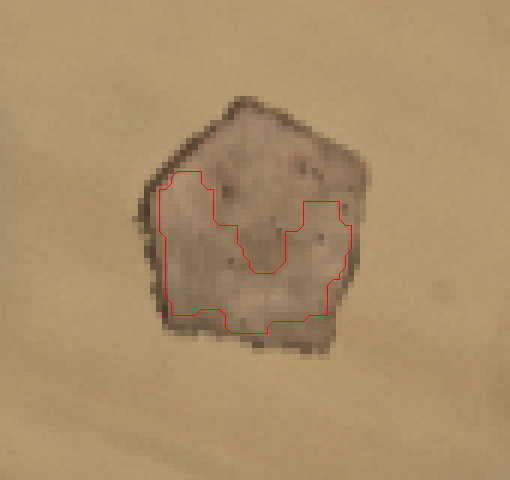

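Saturation thresholding cut the outline short, so I'll use the green channel with Otsu.

```bash
cat >> h.py <<'E'
def sherdmask(p,u0,u1,v0,v1):
    g=cv2.GaussianBlur(p[v0:v1,u0:u1,1],(3,3),0)
    _,m=cv2.threshold(g,0,255,cv2.THRESH_BINARY_INV+cv2.THRESH_OTSU)
    cs,_=cv2.findContours(m,0,cv2.CHAIN_APPROX_NONE);return max(cs,key=cv2.contourArea)
E
python3 - <<'E'
from h import *
import pickle
c,p,d=pickle.load(open("pics/w1.pkl","rb"))
u0,u1,v0,v1=300,365,115,180
k=sherdmask(p,u0,u1,v0,v1)
vis=cv2.resize(p[v0:v1,u0:u1,::-1].copy(),None,fx=6,fy=6,interpolation=0);cv2.polylines(vis,[k*6+3],True,(0,0,255),1);cv2.imwrite("pics/w1d.png",vis)
P=onplane(c,k[:,0]+[u0,v0],0.008)[:,:2]
for a in range(0,180,6):
    t=np.radians(a);x=P@[np.cos(t),np.sin(t)];y=P@[-np.sin(t),np.cos(t)]
    cx,cy=(x.max()+x.min())/2,(y.max()+y.min())/2
    print(a,(np.ptp(x)*1000).round(1),(np.ptp(y)*1000).round(1),np.round([cx*np.cos(t)-cy*np.sin(t),cx*np.sin(t)+cy*np.cos(t)],4))
M=cv2.moments((P*10000).astype(np.float32)[:,None]);print("centroid",M['m10']/M['m00']/1e4,M['m01']/M['m00']/1e4)
ap=cv2.approxPolyDP(k,2.5,True)[:,0]+[u0,v0];print(ap.tolist(),onplane(c,ap,0.008)[:,:2].round(4))
E
```

```text
0 45.2 43.5 [ 0.524  -0.3425]
6 45.1 42.3 [ 0.5246 -0.3416]
12 45.0 42.2 [ 0.5251 -0.3412]
18 46.0 42.0 [ 0.5248 -0.3412]
24 47.3 42.7 [ 0.5245 -0.3419]
30 48.4 43.3 [ 0.5245 -0.3426]
36 48.9 43.6 [ 0.5245 -0.3432]
42 49.0 44.7 [ 0.5241 -0.3433]
48 48.8 45.8 [ 0.5236 -0.3435]
54 48.1 46.5 [ 0.5232 -0.3438]
60 46.9 46.7 [ 0.5229 -0.3443]
66 46.4 46.5 [ 0.5229 -0.3442]
72 45.7 46.3 [ 0.5229 -0.3441]
78 45.3 45.9 [ 0.5231 -0.3436]
84 44.6 45.3 [ 0.5233 -0.3431]
90 43.5 45.2 [ 0.524  -0.3425]
96 42.3 45.1 [ 0.5246 -0.3416]
102 42.2 45.0 [ 0.5251 -0.3412]
108 42.0 46.0 [ 0.5248 -0.3412]
114 42.7 47.3 [ 0.5245 -0.3419]
120 43.3 48.4 [ 0.5245 -0.3426]
126 43.6 48.9 [ 0.5245 -0.3432]
132 44.7 49.0 [ 0.5241 -0.3433]
138 45.8 48.8 [ 0.5236 -0.3435]
144 46.5 48.1 [ 0.5232 -0.3438]
150 46.7 46.9 [ 0.5229 -0.3443]
156 46.5 46.4 [ 0.5229 -0.3442]
162 46.3 45.7 [ 0.5229 -0.3441]
168 45.9 45.3 [ 0.5231 -0.3436]
174 45.3 44.6 [ 0.5233 -0.3431]
centroid 0.5241596619542215 -0.34243743184650405
[[329, 126], [313, 142], [315, 160], [318, 165], [341, 169], [345, 167], [351, 139]] [[ 0.5451 -0.3301]
 [ 0.5227 -0.3207]
 [ 0.5053 -0.3303]
 [ 0.5014 -0.3356]
 [ 0.5072 -0.361 ]
 [ 0.511  -0.3642]
 [ 0.5417 -0.3577]]
```

View pics/w1d.png

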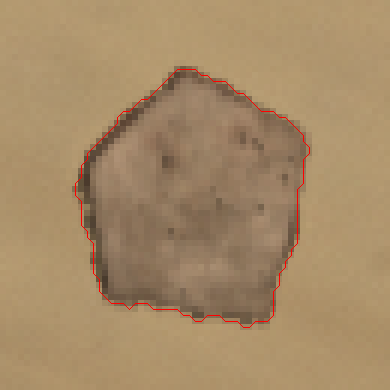

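The outline is clean now. Extents are about 43 x 49 mm, with the x axis at about 20–30° and the centre at about (0.5242,-0.3425). The nearly parallel faces point at 29° and 12°, so I'll pinch across about 112°. I'll touch the bench lightly first to get the tip height.

Run:
```python
from h import *
C=np.array([0.5242,-0.3425])
best=None
for y in np.radians([112,-68]):
    q=inverse_kinematics([*C,0.10],[0,np.pi/2,y]);print(y,q)
    if q is not None and (best is None or abs(q[5])<best[1]): best=(y,abs(q[5]))
y=best[0]
movep([*C,0.06],[0,np.pi/2,y]); gripper_to(0.054,f_grip=30)
s=observe();print(s["time_s"],s["eef_pos"],s["opening"],s["ft_force"])
move_l([*C,0.02],feed=.08)
r=move_l([*C,-0.008],feed=0.02,max_force=4)
s=observe();print(r,s["time_s"],s["eef_pos"],s["ft_force"])
z=s["eef_pos"][2]+0.0035
move_l([*C,z],feed=.02)
s=observe();print(s["time_s"],s["eef_pos"],s["ft_force"])
c=get_calibration("wrist");p,d=get_image("wrist");cv2.imwrite("pics/w2.png",p[:,:,::-1])
```

```text
1.9547687622336491 [-0.70460178  0.34411714  1.63313885  0.          1.16433667  2.05301844]
-1.1868238913561442 [-7.04601778e-01  3.44117136e-01  1.63313885e+00 -4.44089210e-16
  1.16433667e+00 -1.08857421e+00]
3.575 [ 0.52426    -0.34257555  0.06024356] 0.053867034369141475 [-0.36188114 -0.87615232  0.60699053]
True 5.3 [ 0.52408529 -0.34239567 -0.00373069] [-0.0063206   0.5512507   5.23191918]
5.675 [ 5.24180000e-01 -3.42488662e-01 -2.76427582e-04] [-0.41148686  0.43414186 -0.27476401]
```

View pics/w2.png

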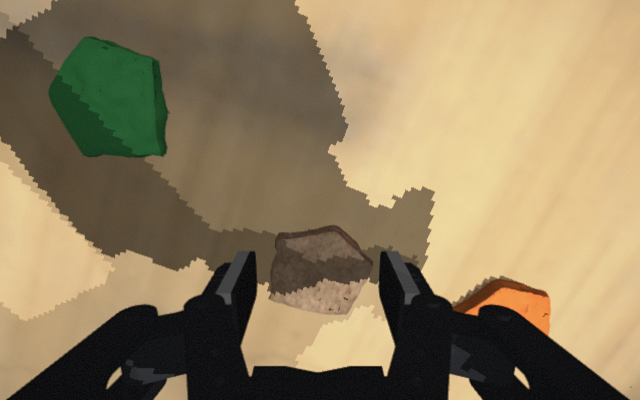

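The bench touch was clean, but the jaws are across the wrong axis: tool y points at yaw+90°. I'll rise and turn by 90°.

Run:
```python
from h import *
C=np.array([0.5242,-0.3425])
move_l([*C,0.035],feed=.12)
for y in np.radians([22,-158]):
    print(y,inverse_kinematics([*C,0.035],[0,np.pi/2,y]))
y=np.radians(22)
if inverse_kinematics([*C,0.035],[0,np.pi/2,y]) is None: y=np.radians(-158)
movep([*C,0.035],[0,np.pi/2,y])
move_l([*C,-0.0005],feed=.05)
s=observe();print(s["time_s"],s["eef_pos"],s["q"][5],s["ft_force"])
p,d=get_image("wrist");cv2.imwrite("pics/w3.png",p[:,:,::-1])
```

```text
0.3839724354387525 [-0.70460178  0.42891284  1.65944083  0.          1.05323899 -2.65937054]
-2.7576202181510405 [-7.04601778e-01  4.28912840e-01  1.65944083e+00 -4.44089210e-16
  1.05323899e+00  4.82222113e-01]
8.425 [ 5.24394543e-01 -3.42662914e-01 -2.83657176e-04] -2.6593375681520457 [ 0.43211172 -0.44464828 -0.72889358]
```

View pics/w3.png

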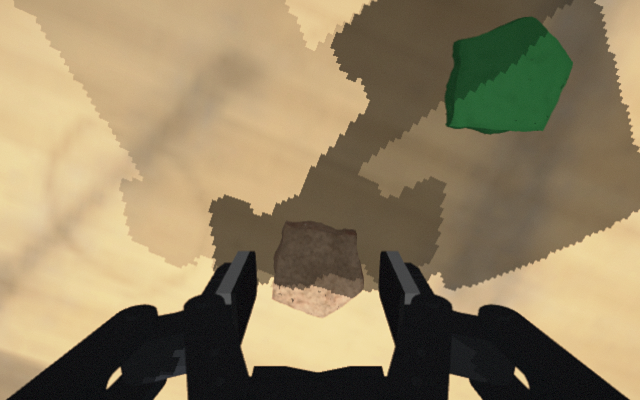

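The sherd at (318,268) is centred between the pads at (256,275) and (382,275), with the narrow axis across the jaws. Closing and lifting.

Run:
```python
from h import *
import pickle
C=np.array([0.5242,-0.3425])
gripper_to(0.036,f_grip=30)
s=observe();print(s["time_s"],s["opening"],s["ft_force"])
move_l([*C,0.12],feed=.12)
s=observe();print(s["time_s"],s["opening"],s["eef_pos"],s["ft_force"])
c=get_calibration("wrist");p,d=get_image("wrist");cv2.imwrite("pics/w4.png",p[:,:,::-1]);pickle.dump((c,p,d,s),open("pics/w4.pkl","wb"))
```

```text
8.7667 0.038436820815595615 [0.16502445 0.52991627 3.71349436]
9.925 0.03818797101643324 [ 0.52358975 -0.34198504  0.11882326] [-0.82705009 -0.1550981  -0.49570055]
```

View pics/w4.png

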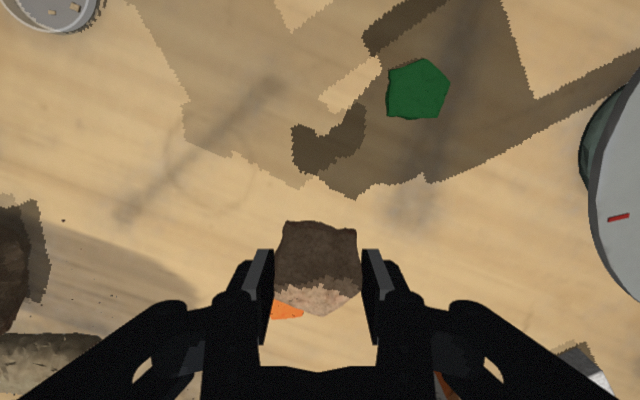

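The sherd is held level at (316,268), opening 38 mm. Next I'll lift, turn the tool and look down at the stand and lamp.

Run:
```python
from h import *
import pickle
c,p,d,s=pickle.load(open("pics/w4.pkl","rb"))
X=cloud(c,d,260,375,215,320)
m=(X[...,2]>0.10)&(X[...,2]<0.145);print(s["eef_pos"],"sherd px z",np.percentile(X[m][:,2],[5,50,95]))
R=np.pi/2
movep([0.5242,-0.3425,0.26],[0,R,np.pi])
movep([0.51,0.165,0.27],[0,R,np.pi]);hold(.2)
s=observe();c=get_calibration("wrist");p,d=get_image("wrist");cv2.imwrite("pics/w5.png",p[:,:,::-1]);pickle.dump((c,p,d,s),open("pics/w5.pkl","wb"))
print(s["time_s"],s["opening"],s["eef_pos"],s["q"])
```

```text
[ 0.52358975 -0.34198504  0.11882326] sherd px z [0.12238717 0.12621057 0.13802558]
14.975 0.03816291344094547 [0.51032032 0.16422564 0.26988902] [ 1.64254966e-01 -1.66290430e-02  1.70977865e+00 -9.35471269e-05
  1.44862447e+00  1.73638247e+00]
```

View pics/w5.png

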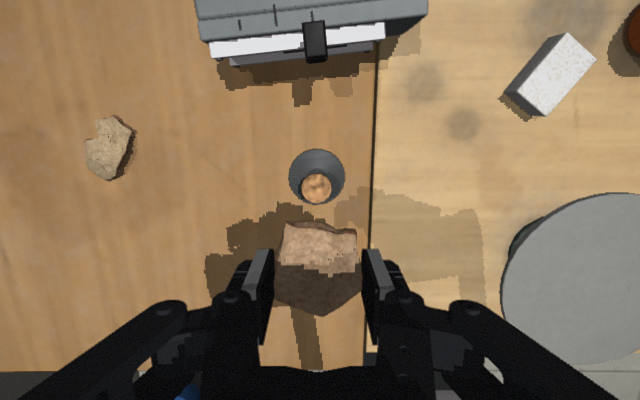

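The view shows the cork top at (316,188), the tab top near (315,28), and marks near (312,14), (275,14) and (239,24). The large sherd at (110,148) and the foam at (550,75) are undisturbed. Now to measure them.

Run:
```python
from h import *
import pickle
c,p,d,s=pickle.load(open("pics/w5.pkl","rb"))
hsv=cv2.cvtColor(p,cv2.COLOR_RGB2HSV)
# cork
sub=hsv[160:212,285:350]; m=((sub[...,1]>70)).astype(np.uint8)
n,l,st,ce=cv2.connectedComponentsWithStats(m)
lab=l[188-160,316-285];print("lab",lab,st[lab]+[285,160,0,0,0],ce[lab]+[285,160])
cs,_=cv2.findContours((l==lab).astype(np.uint8),0,cv2.CHAIN_APPROX_NONE);k=max(cs,key=cv2.contourArea)[:,0]+[285,160]
P=onplane(c,k,0.06)[:,:2]
(x,y),r=cv2.minEnclosingCircle(P.astype(np.float32));print("cork circ",x,y,r, "bbox ctr",(P.max(0)+P.min(0))/2,np.ptp(P,0))
X=cloud(c,d,285,350,160,212);mm=(l==lab);print("cork depth mean",np.median(X[mm],0), "z",np.percentile(X[mm][:,2],[10,90]))
mt=(X[...,2]>0.05)&(X[...,2]<0.075);print("cork by depth",(X[mt].max(0)+X[mt].min(0))/2,np.ptp(X[mt],0))
# foot: dark grey
# tab
X=cloud(c,d,295,335,0,70);print("tab col z",X[2:68:4,20,2].round(3))
mt=(X[...,2]>0.133)&(X[...,2]<0.148);q=X[mt];print("tab top depth",(q.max(0)+q.min(0))/2,np.ptp(q,0),np.median(q,0))
v=cv2.resize(p[0:75,190:440,::-1],None,fx=3.2,fy=3.2,interpolation=cv2.INTER_CUBIC);cv2.imwrite("pics/w5l.png",v)
# sherd
X=cloud(c,d,255,380,215,322);T=s["eef_pos"]
mt=(X[...,2]>T[2]+0.000)&(X[...,2]<T[2]+0.016)
k=cv2.connectedComponentsWithStats(mt.astype(np.uint8));lab=k[1][265-215,316-255]
cv2.imwrite("pics/w5m.png",(k[1]==lab).astype(np.uint8)*255)
q=X[k[1]==lab];print("sherd rel tcp",(q.max(0)+q.min(0))/2-T,np.ptp(q,0),q.mean(0)-T)
```

```text
lab 1 [ 285  160   65   52 2012] [317.37524851 192.35337972]
cork circ 0.4949644207954407 0.16438844799995422 0.04306383803486824 bbox ctr [0.49584064 0.16441584] [0.05448605 0.06789822]
cork depth mean [4.80469184e-01 1.64377269e-01 2.64972272e-04] z [-0.00125491  0.06002026]
cork by depth [0.49394058 0.16548162 0.05824192] [0.03142626 0.03152202 0.00707829]
tab col z [ 0.095  0.093  0.094  0.095  0.095  0.139  0.141  0.14   0.14   0.141
  0.14   0.138  0.14   0.14   0.136  0.105 -0.   ]
tab top depth [0.62329185 0.16579142 0.13761208] [0.02635044 0.01820478 0.00892733] [0.62294145 0.16556092 0.13943302]
sherd rel tcp [-0.00125773 -0.00037035  0.00799385] [0.04634065 0.05167047 0.01598051] [2.59329380e-03 4.53543552e-05 7.28722423e-03]
```

View pics/w5l.png

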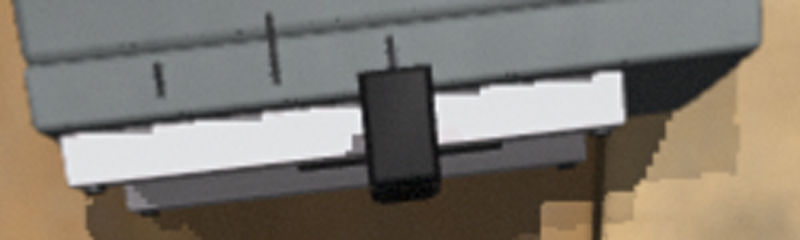

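View pics/w5m.png

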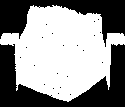

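Run:
```python
from h import *
import pickle
c,p,d,s=pickle.load(open("pics/w5.pkl","rb"));T=s["eef_pos"]
f=lambda L:np.array(L)/3.2+[190-.34,-.34]
mk=onplane(c,f([(161,95),(276,82),(393,68)]),0.095);print(mk.round(4),np.linalg.norm(np.diff(mk,axis=0),axis=1))
mt=onplane(c,f([(157,63),(268,14),(390,38)]),0.095);print("tops",mt.round(4))
dv=mk[0]-mk[2];print("yaw of +y from marks",np.degrees(np.arctan2(-dv[0],dv[1])))
e=onplane(c,f([(48,134),(755,48)]),0.095);dv=e[0]-e[1];print("edge",e.round(4),np.degrees(np.arctan2(-dv[0],dv[1])))
tt=onplane(c,f([(360,73),(430,66),(440,175),(371,184)]),0.14);print("tab top corners",tt.round(4),tt.mean(0))
dv=tt[0]-tt[1];print(np.degrees(np.arctan2(-dv[0],dv[1])));dv=(tt[0]-tt[3])+(tt[1]-tt[2]);print(np.degrees(np.arctan2(dv[1],dv[0])))
print("sherd",(onplane(c,[(287,226),(355,238),(363,290),(320,316),(273,298)],T[2]+0.0105)-T).round(4))
print("cork",onplane(c,[(316,188)],0.06))
ct=get_calibration("top");cs=get_calibration("scene")
print(tri(ct,(271,219),cs,(298,239)))
v=np.load("pics/scene0rgb.npy")[180:270,210:330,::-1];cv2.imwrite("pics/s0l.png",cv2.resize(v,None,fx=6,fy=6,interpolation=cv2.INTER_CUBIC))
```

```text
[[0.6372 0.2277 0.095 ]
 [0.6403 0.1979 0.095 ]
 [0.6435 0.1678 0.095 ]] [0.02991823 0.03028756]
tops [[0.6446 0.2282 0.095 ]
 [0.6558 0.1994 0.095 ]
 [0.6504 0.1685 0.095 ]]
yaw of +y from marks 5.9775552494968
edge [[0.628  0.2577 0.095 ]
 [0.6478 0.0755 0.095 ]] 6.211029564073034
tab top corners [[0.6337 0.1745 0.14  ]
 [0.635  0.1591 0.14  ]
 [0.6129 0.1567 0.14  ]
 [0.6111 0.1723 0.14  ]] [0.6231636  0.16567905 0.14      ]
5.076943588330234
5.783935411872049
sherd [[ 0.0223  0.0118  0.0105]
 [ 0.0171 -0.0157  0.0105]
 [-0.0066 -0.0197  0.0105]
 [-0.0193 -0.0015  0.0105]
 [-0.0104  0.0187  0.0105]]
cork [[0.49375113 0.16541937 0.06      ]]
(array([0.49591078, 0.16449028, 0.04674467]), np.float64(0.00011551368378359399))
```

View pics/s0l.png

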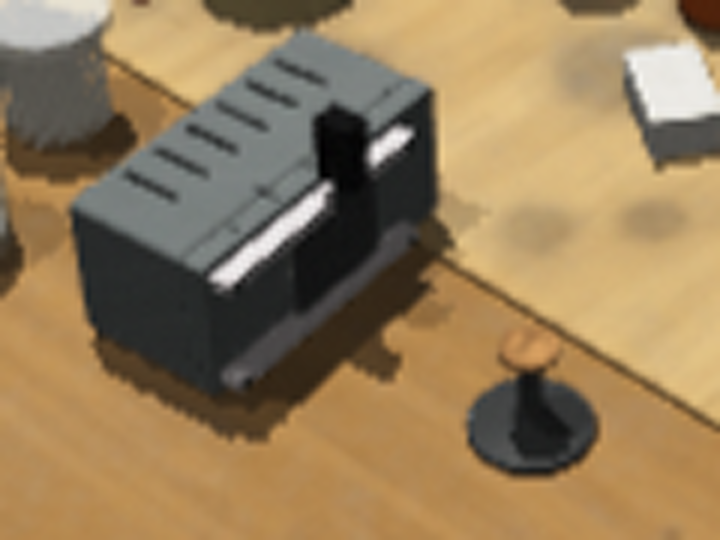

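Results:
- Stand top: (0.4938, 0.1655).
- Lamp yaw: about 6°. The marks are 30 mm apart as specified.
- Tab: (0.6232, 0.1657), shut.
- Half mark: about (0.6201, 0.1955).

Placing the sherd now.

Run:
```python
from h import *
import pickle
R=np.pi/2;yw=np.radians(186)-2*np.pi
S=np.array([0.4938-0.0005,0.1655+0.0003])
movep([*S,0.11],[0,R,yw])
move_l([*S,0.069],feed=.1); hold(.15)
s0=observe();print(s0["time_s"],s0["q"],s0["eef_pos"],s0["ft_force"])
r=move_l([*S,0.054],feed=.015,max_force=2.5)
s=observe();print(r,s["time_s"],s["eef_pos"],s["ft_force"],s["opening"])
c=get_calibration("wrist");p,d=get_image("wrist");cv2.imwrite("pics/w6.png",p[:,:,::-1]);pickle.dump((c,p,d,s),open("pics/w6.pkl","wb"))
```

```text
16.4167 [ 1.72648836e-01  1.53302557e-01  1.92919589e+00 -1.97576757e-05
  1.05708077e+00  1.63872677e+00] [0.49424838 0.16596982 0.07009738] [-0.56250818 -0.28956147 -0.07057052]
True 17.05 [0.49322094 0.16580749 0.06037543] [-0.18841262 -1.51361948  3.18909238] 0.038106770320170374
```

View pics/w6.png

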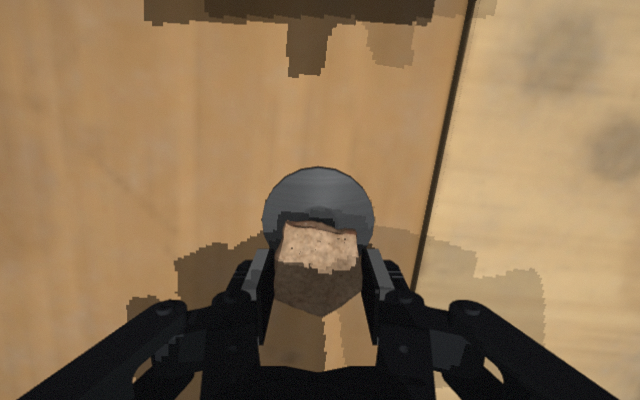

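Contact came at TCP z 0.0604, which matches the 60 mm pad top. The foot is visible concentric around the sherd. Releasing, then backing off to look.

Run:
```python
from h import *
import pickle
s=observe();T=s["eef_pos"]
move_l([T[0],T[1],T[2]+0.0003],feed=.02)
gripper_to(0.062); hold(.1)
S=observe()["eef_pos"]
move_l([S[0],S[1],0.16],feed=.12)
movep([0.53,0.1665,0.25],[0,np.pi/2,np.radians(186)-2*np.pi]);hold(.15)
s=observe();c=get_calibration("wrist");p,d=get_image("wrist");cv2.imwrite("pics/w7.png",p[:,:,::-1]);pickle.dump((c,p,d,s),open("pics/w7.pkl","wb"))
print(s["time_s"],s["eef_pos"])
p,d=get_image("scene");cv2.imwrite("pics/s1.png",cv2.resize(p[180:280,210:340,::-1],None,fx=6,fy=6,interpolation=cv2.INTER_CUBIC))
```

```text
19.4083 [0.5285875  0.16631276 0.24766647]
```

View pics/w7.png

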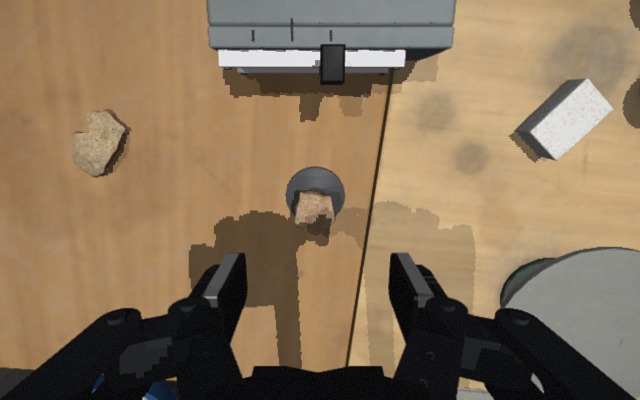

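View pics/s1.png

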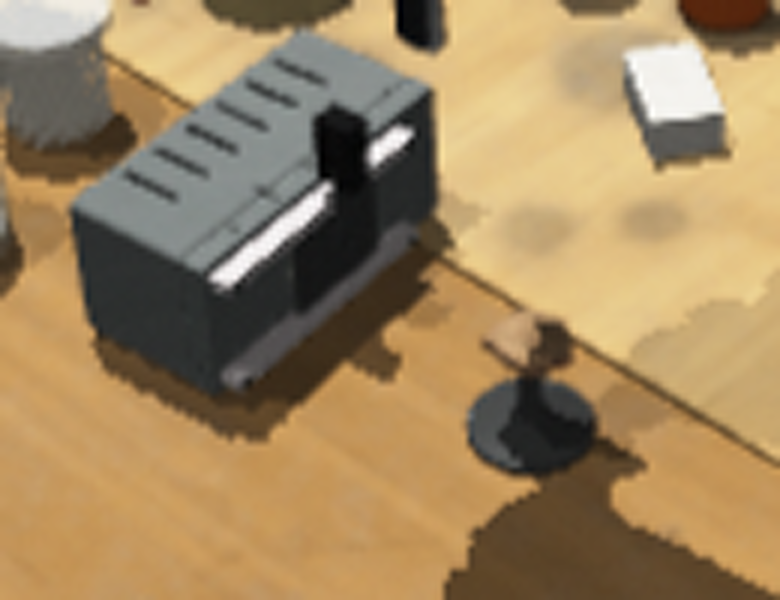

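Released, with the sherd at (315,212) on the stand and the shutter still shut. I'll measure its centre and level, and remeasure the tab.

Run:
```python
from h import *
import pickle
c,p,d,s=pickle.load(open("pics/w7.pkl","rb"))
X=cloud(c,d,280,350,170,250);m=((X[...,2]>0.060)&(X[...,2]<0.08)).astype(np.uint8)
n,l,st,ce=cv2.connectedComponentsWithStats(m);i=1+np.argmax(st[1:,4]);q=X[l==i]
a=np.radians(6);e=np.array([[np.cos(a),np.sin(a)],[-np.sin(a),np.cos(a)]]);u=q[:,:2]@e.T
mid=(u.max(0)+u.min(0))/2;print("n",len(q),"ctr",mid@e,"ext",np.ptp(u,0),"mean",q.mean(0))
t=q[q[:,2]>0.066];A=np.c_[t[:,:2]-t[:,:2].mean(0),np.ones(len(t))];print("plane",np.linalg.lstsq(A,t[:,2],rcond=None)[0])
X=cloud(c,d,305,360,25,95);mt=(X[...,2]>0.133)&(X[...,2]<0.148);q=X[mt];u=q[:,:2]@e.T;print("tab",((u.max(0)+u.min(0))/2)@e,np.ptp(u,0),np.median(q,0))
cv2.imwrite("pics/w7c.png",cv2.resize(np.hstack([p[0:95,215:375,::-1],p[150:245,240:400,::-1]]),None,fx=2.5,fy=2.5*1,interpolation=cv2.INTER_CUBIC))
```

```text
n 1416 ctr [0.49251127 0.1650825 ] ext [0.04450763 0.04058863] mean [0.49445081 0.16599651 0.06734062]
plane [ 0.0020391  -0.00336852  0.06788031]
tab [0.62324689 0.16591065] [0.0246071  0.01667064] [0.62335669 0.16619059 0.13939666]
```

View pics/w7c.png

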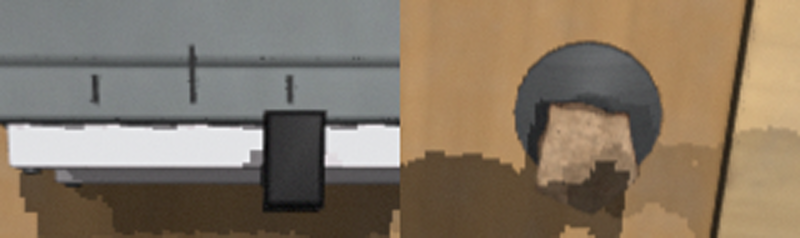

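The sherd is level (tilt about 0.2°) and within roughly 1.5 mm of the pad centre. Next I'll pinch the tab from above and slide it.

Run:
```python
from h import *
import pickle
a=np.radians(6);ey=np.array([-np.sin(a),np.cos(a)]);R=np.pi/2
B=np.array([0.6232,0.1659])
movep([*B,0.20],[0,R,a-np.pi]); hold(.1)
move_l([*B,0.107],feed=.1); hold(.1)
s=observe();print(s["time_s"],s["eef_pos"],s["ft_force"])
gripper_to(0.010,f_grip=60)
s=observe();print(s["time_s"],s["eef_pos"],s["opening"],s["ft_force"])
E0=s["eef_pos"]
Tt=B+0.030*ey
r=move_l([*Tt,0.107],feed=.03);hold(.2)
s=observe();print(s["time_s"],s["eef_pos"],s["opening"],s["ft_force"],"along",(s["eef_pos"][:2]-B)@ey,(s["eef_pos"][:2]-E0[:2])@ey)
c=get_calibration("wrist");p,d=get_image("wrist");cv2.imwrite("pics/w8.png",p[:,:,::-1]);pickle.dump((c,p,d,s),open("pics/w8.pkl","wb"))
for n in("scene","top"):
    p,d=get_image(n);np.save(f"pics/{n}8rgb.npy",p)
    v=p[180:280,210:340] if n=="scene" else p[120:245,220:320]
    cv2.imwrite(f"pics/{n}8.png",cv2.resize(v[:,:,::-1],None,fx=5,fy=4.8,interpolation=cv2.INTER_CUBIC))
```

```text
21.2917 [0.62396551 0.16600817 0.10815573] [-0.14212316  0.01054588 -0.38901917]
21.775 [0.62326772 0.16613417 0.10730355] 0.01508929715496439 [-0.60455294  0.24158226  1.83251834]
23.125 [0.62040767 0.19384401 0.10729159] 0.015136378383942039 [-1.87247896 -8.84432661  4.89227559] along 0.02808280641491686 0.027856996215790485
```

View pics/w8.png

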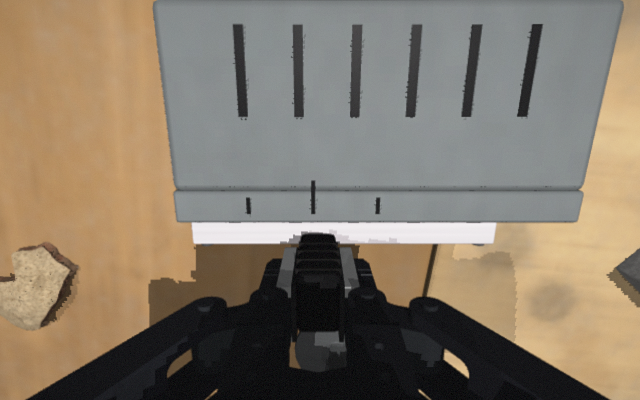

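View pics/scene8.png

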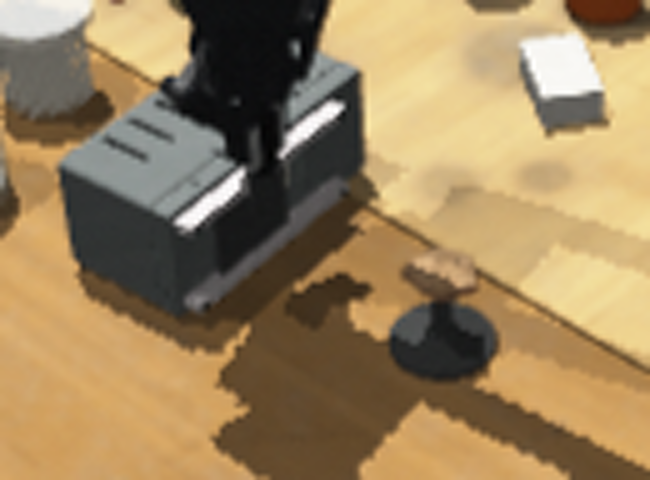

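View pics/top8.png

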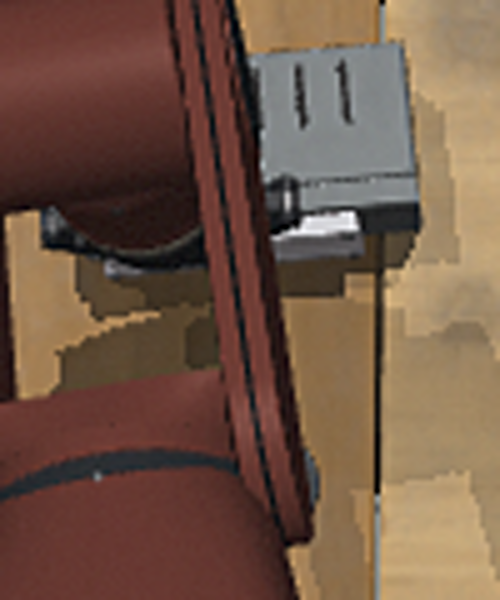

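The arm gives slightly under the spring, so the tab sits at about 28 mm. The pose says 28.0, the 8.8 N spring force agrees, and the picture has the tab at col 319 against the half mark at 313. I'll push the missing 2 mm.

Run:
```python
from h import *
import pickle
a=np.radians(6);ey=np.array([-np.sin(a),np.cos(a)])
B=np.array([0.6232,0.1659])
E0=np.array([0.62326772,0.16613417])
Tt=B+0.0320*ey
move_l([*Tt,0.107],feed=.02);hold(.4)
s=observe();print(s["time_s"],s["eef_pos"],s["opening"],s["ft_force"],"along",(s["eef_pos"][:2]-B)@ey,(s["eef_pos"][:2]-E0)@ey)
c=get_calibration("wrist");p,d=get_image("wrist");cv2.imwrite("pics/w9.png",cv2.resize(p[170:270,230:400,::-1],None,fx=4.5,fy=4.5,interpolation=cv2.INTER_CUBIC));pickle.dump((c,p,d,s),open("pics/w9.pkl","wb"))
```

```text
23.925 [0.62023957 0.19570875 0.10731259] 0.01549365440023721 [-0.55785494 -8.85088668  5.06605   ] along 0.029954907595149446 0.02972909907044354
```

View pics/w9.png

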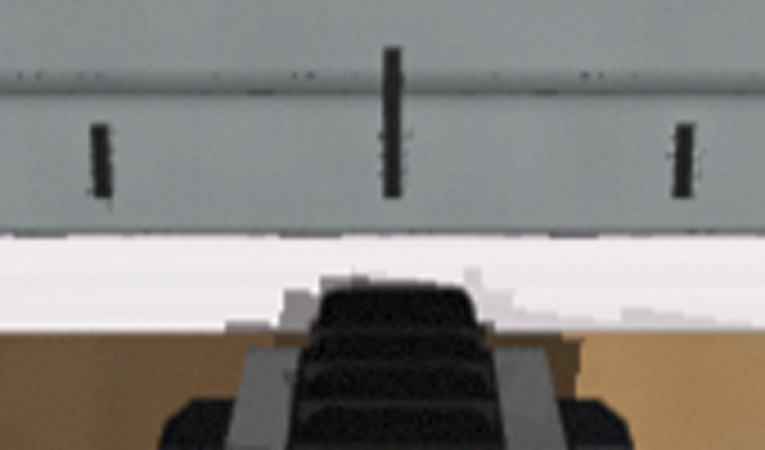

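Run:
```python
from h import *
import pickle
c,p,d,s=pickle.load(open("pics/w9.pkl","rb"))
f=lambda L:np.array(L)/4.5+[230-.39,170-.39]
m=onplane(c,f([(101,160),(392,160),(683,160)]),0.095);a=np.radians(6);ey=np.array([-np.sin(a),np.cos(a)])
t=onplane(c,f([(322,295),(470,295)]),0.14)
print(m[:,:2]@ey,t[:,:2]@ey,(t.mean(0)-m[1])[:2]@ey, "tool",s["eef_pos"][:2]@ey)
sc,_=get_image("scene");cv2.imwrite("pics/sF.png",sc[:,:,::-1]);print(observe()["ft_force"],observe()["time_s"])
```

```text
[0.15974387 0.12980577 0.09983546] [0.13507249 0.12398955] -0.00027475215581678153 tool 0.12980395172834433
[-0.77145706 -8.43437883  5.10627406] 24.025
```

View pics/sF.png

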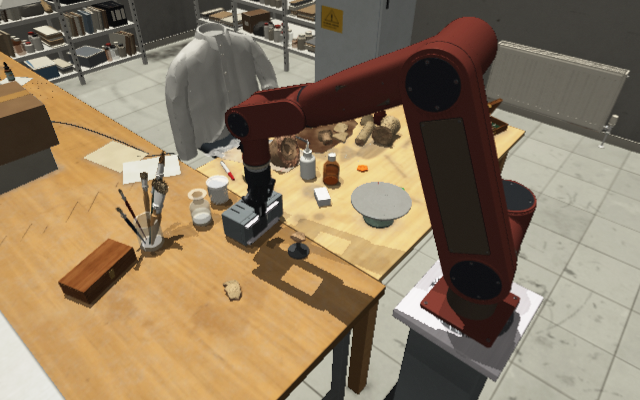

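The tab stands within 0.3 mm of the half mark and is still gripped. The sherd is on the stand at (298,240), and the large sherd at (232,290) and the foam at (322,196) are unmoved. Handing in.

```bash
python3 -c "
from plant import *
job_done(); s=observe(); print(s['time_s'],s['eef_pos'],s['ft_force'],s['opening'])"
```

```text
the job is handed in; nothing more can be done
the job is handed in; nothing more can be done
```

I laid the smaller sherd on the stand and let go of it with the shutter still shut. I then pinched the shutter tab, slid it to half open, and handed the job in at about 24 s while still gripping it.

**Last checks:**
- **Sherd:** it lies level, tilted about 0.2°, and roughly 1.5 mm at most from the pad's centre. The depth-image estimates of its centre disagree by about 1–2 mm.
- **Shutter:** it is 29.7–30.0 mm open by arm position, and the tab is within 0.3 mm of the half mark in the wrist image. The holding force was about 8.4–8.9 N, against the 9 N expected at half.
- **Bystanders:** the larger sherd and the foam block look unmoved in the final picture.

**Corrected on the way:**
- The first approach to the sherd had the jaws turned 90° wrong. I noticed before gripping and turned the tool.
- The first slide stopped at 28 mm because the arm gave under the spring. I pushed 2 mm further.

No checks failed at the end. The reading I tried after handing in was refused, so nothing was measured after that point.

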